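# Make up the appliance-care tray

### The arm

A 6-joint arm with a two-finger parallel gripper is mounted at the origin on a cart in front of the work surface, level with it; the furniture and walls round the work are solid. World frame = base frame: x ahead of the robot, y to its left, z up, the work surface at z = 0. Lengths are in m, angles in rad, forces in N, time in s.
With the tool pointing down it reaches from about 0.375 to 0.9 m from the base axis. Payload 3.1 kg.
Tool frame: the origin (TCP) lies at the centre of the arm's flange, where the gripper is bolted on; the fingertips stand robot.tip_extent ahead of it and the grasp point (between the pads) lies 164 mm ahead of it (robot.tip_extent is the distance from the TCP to the fingertips, in m); z points along the fingers, y is the line along which they close (so a half turn about z gives the same grasp; the last joint's range is limited). The gripper opens to 87 mm and grips with 3 to 60 N. Pads are 19 mm wide; open, the fingers measure 117 mm over their backs; the gripper's body (75 mm by 190 mm) begins 51 mm behind the grasp point.
Start: joints at [-1.397, 0.527, 1.433, -0, 1.181, -0.178], TCP at [0.216, -0.586, 0.405] pointing down, gripper open.
Joint ranges: [-3.08, 3.08], [-0.75, 2.2], [0.22, 2.44], [-1.43, 4.57], [0, 2.65], [-2.85, 2.85]. Speed limits (rad/s): [2.79, 2.79, 3.14, 3.14, 3.14, 3.14].

### API

Orientations are given as a unit quaternion [x, y, z, w].
In Python, from rig import get_obs, camera, hand_in, cut_out, robot gives the robot as it stands.
- The arm moves only by the tool step_arm, never from a script. Its argument "rows" is a list of rows, each a list of 6 numbers: the shift along the world's x, y, z in m, then the turn, a rotation vector about the world's x, y, z in degrees. A call has 1 to 12 rows; each row shifts and turns the commanded pose from where the row before left it; what a row does not reach is not made up. A row lasts 1/8 s, in which the tool goes at most 62.5 mm and 10.7 degrees, less where a joint would pass 70% of its speed; a pose out of reach is approached as far as the arm can. A call is refused whole if a number of a shift passes 0.0625 or a number of a turn 10.7, either way. A call with a gripper value outside its range is refused whole. "jaw" is the finger opening in m, from 0 to 0.087, set as the call begins (left out, the last holds). The fingers move at their own pace and stop on an object; "squeeze" is the grip in N (left out, the last holds). Time passes only in rows, so rows that do not move let the fingers close. It gives the time, the measured TCP pose, the force, the opening and the grip force at its end, in the units of the state.
- get_obs(): the state, without advancing time (a new reading comes with each control period).
- camera(name): name is "side" or "top"; returns a dict with "pixels" (420x560x3 uint8, blue, green, red), "depth" (420x560 float32, m along the optical axis (not along the pixel's ray), 0 where there is no reading), "fov_y" (degrees; the focal length in pixels is half the picture's height over the tangent of half this angle, whatever the lens; pixels are square), "cx", "cy" (the principal point, pixels), "extrinsics" (4x4, takes a point from camera to world coordinates). Camera axes: x right, y up, looking along -z (the intrinsics and any distortion apply to the point x, -y, -z); pixel columns grow to the right and rows downward; lengths in m; the calibration is good to about 2 mm. A picture is of the moment at which its call begins.
- hand_in(): hands the job in; it is judged then, once.
Trained networks look in the newest picture that a camera, given by its name, has taken for a name from the list of things; names that differ only in an ending like _2 or _b are one class to them, and where a whole thing is asked for, a point or a joint stands for the part that bears it (a point fixed in the world has none). Each returns a list of dicts, best first, with "confidence" (0 to 1); they miss things now and then, are a little off and sometimes report something else, mostly with a low value. They report only what shows in the picture. A call takes as long as a camera call. They do not tell look-alikes from the thing itself.
- cut_out(label, camera): "region" (420x560 bool, what is visible of it) and "extent" ([centre column, centre row, width, height] in pixels, round what is visible of it).
The state is a dict: "time": time; "q": joint angles; "joint_velocities": joint speeds; "joint_torque": joint torques, N m; "position": TCP position; "tool_rot": TCP orientation; "ft_force": force on the tool from outside, world axes, zero at the start; "moment": the same for the moment, N m; "grip_width": finger opening in m; "grip_force": force on a finger pad.
Only numpy, scipy, OpenCV 4.12 (cv2) and the standard library are available. Lean on these libraries where they do the work, as an engineer would, in place of code of your own. Each camera call takes 0.05 s, during which the arm holds its last target. There are 200 camera calls.

### The job

Make up the appliance-care tray: stand the slim gold-lidded jar in the wider round cup, the dropper bottle in the narrower round cup and the block battery upright in the deep rectangular well, and lay the thin pen-cell battery lengthwise in the shallow trough. Do not tip the slim jar or the dropper bottle over on the way. The wide gold-lidded jar and the thick battery do not belong in the tray: leave them where they are.

Things in the scene. Friction and masses are not known exactly. Their poses are not given: they have to be found in the camera images.
- slim_jar: Slim closed glass spice-type jar with a gold lid, 42 mm across, 96 mm tall, 0.11 kg, standing. Sides straight up to 76 mm. Origin: centre of its underside, z up.
- dropper: Small amber dropper bottle with a black teat, standing: round body 33 mm across up to 62 mm, narrower neck and teat above, 102 mm tall in all, 0.07 kg. Origin: centre of its underside, z up.
- pen_cell_mid (a point): Thin round battery (pen cell), lying on its side: 16.5 mm diameter, 50 mm long, 23 g. It can roll. This point is its centre (8 mm above what it lies on); y runs along its length, x and z are across it and turn as it rolls.
- block_cell: Rectangular block battery standing upright, dark with two metal snap studs on top: 17.5 mm (x) x 26.5 mm (y), 45 mm tall, 48 mm with the studs, 46 g. Origin: centre of its underside, z up.
- cup_wide: Fixed grey insert, 72 x 72 mm, one of four lying 2 x 2 (centres 74 mm apart, any order) in a low white tray (160 x 160 mm, rim 12 mm). Origin: centre of its underside, 4.5 mm above the worktop; z up, x and y along its sides. It carries the wider round cup: inner diameter 60 mm, wall 4 mm, inner floor 5 mm and rim 32 mm above the origin.
- cup_narrow: Fixed grey insert, 72 x 72 mm, one of four lying 2 x 2 (centres 74 mm apart, any order) in a low white tray (160 x 160 mm, rim 12 mm). Origin: centre of its underside, 4.5 mm above the worktop; z up, x and y along its sides. It carries the narrower round cup: inner diameter 49 mm, wall 4 mm, inner floor 5 mm and rim 32 mm above the origin.
- square_well: Fixed grey insert, 72 x 72 mm, one of four lying 2 x 2 (centres 74 mm apart, any order) in a low white tray (160 x 160 mm, rim 12 mm). Origin: centre of its underside, 4.5 mm above the worktop; z up, x and y along its sides. A block 25 mm high with a deep rectangular well in its top: 34 mm (x) x 43 mm (y), well floor 5 mm above the origin.
- trough: Fixed grey insert, 72 x 72 mm, one of four lying 2 x 2 (centres 74 mm apart, any order) in a low white tray (160 x 160 mm, rim 12 mm). Origin: centre of its underside, 4.5 mm above the worktop; z up, x and y along its sides. A plate 12 mm high with a shallow oblong trough in its top: 32 mm (x) x 66 mm (y), trough floor 6 mm above the origin.
- wide_jar: Look-alike that stays: wide closed gold-lidded jar, 64 mm across, 89 mm tall, standing. Origin: centre of its underside, z up.
- thick_cell: Look-alike that stays: thick round battery lying on its side, 33 mm diameter, 60 mm long; it can roll. Origin: its centre, 16.5 mm above the worktop; y runs along its length.
There are look-alikes about, which are no part of the job. Leave any turquoise look-alike of the dropper alone.

How it is judged:
By the outcome, as a careful person would: the job done as asked, in the order asked, and still so for the second after the job is handed in, with the robot touching nothing.
It also fails if it takes over 93 s, if anything falls off the work surface, if the arm or the gripper's body presses on something with over 40 N, if the wrist force passes 120 N, or if a joint passes its speed limit or range.

## Working session

There is one attempt and no reset: what is moved stays moved. The work goes in short steps, Python scripts to look and compute and a tool call to move; the robot and the scene stay as the last step left them, time stands still between calls to the robot, and variables do not carry over. Pictures are saved under pics/ and viewed, at most 14 in all, crops included, and the job is handed in when it is done.

Besides the shell and the picture viewer there is one more tool, called after "Call:" as name(argument=value, ...), one argument or row to a line, values as JSON. step_arm: Moves the arm, as the interface text tells. Its arguments: {"type":"object","properties":{"rows":{"type":"array"},"jaw":{"type":"number"},"squeeze":{"type":"number"}},"required":["rows"]}

```bash
mkdir -p pics; ls
cat > h.py <<'E'
import numpy as np, cv2
from rig import get_obs, camera, hand_in, cut_out, robot
def cloud(c):
    d=c["depth"];H,W=d.shape
    f=H/2/np.tan(np.radians(c["fov_y"])/2)
    v,u=np.mgrid[:H,:W]
    p=np.stack([(u-c["cx"])/f*d,-(v-c["cy"])/f*d,-d],-1)
    E=np.array(c["extrinsics"]);w=p@E[:3,:3].T+E[:3,3]
    w[d<=0]=np.nan
    return w
E
python3 - <<'E'
from h import *
o=get_obs();print({k:np.round(v,3) for k,v in o.items()},robot.tip_extent)
for n in("top","side"):
    c=camera(n);print(n,{k:v for k,v in c.items() if k not in("pixels","depth")})
    cv2.imwrite(f"pics/{n}0.png",c["pixels"]);np.savez(f"{n}0.npz",w=cloud(c),p=c["pixels"])
    w=cloud(c)
    for l in "slim_jar dropper pen_cell_mid block_cell cup_wide cup_narrow square_well trough wide_jar thick_cell".split():
        for r in cut_out(l,n):
            m=r["region"];q=w[m];q=q[~np.isnan(q[:,0])]
            if len(q):print(l,round(r["confidence"],2),np.round(r["extent"]),np.round(np.median(q,0),3),np.round(np.percentile(q,2,0),3),np.round(np.percentile(q,98,0),3))
E
```

```text
pics
{'time': np.float64(0.0), 'q': array([-1.396,  0.528,  1.434,  0.   ,  1.181, -0.179]), 'joint_velocities': array([-0.001,  0.002,  0.   ,  0.001,  0.   ,  0.   ]), 'joint_torque': array([-1.0000e-03, -4.4005e+01, -1.7659e+01,  6.3000e-02,  5.8000e-02,
       -0.0000e+00]), 'position': array([ 0.216, -0.586,  0.404]), 'tool_rot': array([ 0.984,  0.176,  0.   , -0.001]), 'ft_force': array([-0.679, -0.064, -0.828]), 'moment': array([-0.036, -0.037,  0.041]), 'grip_force': np.float64(0.0), 'grip_width': np.float64(0.087)} 0.1822
top {'fov_y': 43.04655003138307, 'cx': 284.2850335279567, 'cy': 214.4182172244157, 'extrinsics': array([[ 0.0229506 ,  0.99577086, -0.08895876,  0.39055272],
       [-0.99971738,  0.02341083,  0.00413346,  0.04659414],
       [ 0.00619857,  0.08883875,  0.99602673,  1.31648938],
       [ 0.        ,  0.        ,  0.        ,  1.        ]])}
slim_jar 0.59 [395. 208.  24.  23.] [ 0.521 -0.214  0.095] [ 0.502 -0.237  0.016] [ 0.544 -0.199  0.102]
dropper 0.76 [342. 176.  19.  18.] [ 0.599 -0.087  0.063] [ 0.588 -0.106  0.011] [ 0.619 -0.075  0.1  ]
dropper 0.7
[... 2735 characters left out ...]
76  0.049]
cup_wide 0.67 [245. 238.  40.  40.] [0.454 0.025 0.018] [ 0.421 -0.011  0.007] [0.486 0.054 0.037]
cup_narrow 0.58 [233. 217.  39.  34.] [0.45  0.103 0.021] [0.421 0.053 0.004] [0.493 0.137 0.037]
square_well 0.93 [266. 206.  48.  35.] [0.528 0.096 0.028] [0.494 0.058 0.001] [0.565 0.154 0.031]
trough 0.66 [279. 230.  45.  30.] [0.53  0.017 0.015] [ 0.493 -0.015  0.008] [0.563 0.056 0.018]
trough 0.51 [190. 160.  33.  44.] [0.42  0.282 0.061] [0.392 0.269 0.004] [0.456 0.371 0.09 ]
wide_jar 0.96 [192. 162.  32.  45.] [0.421 0.281 0.061] [0.394 0.269 0.007] [0.454 0.323 0.09 ]
thick_cell 0.93 [267. 292.  35.  23.] [ 0.437 -0.136  0.028] [ 0.411 -0.148  0.01 ] [ 0.465 -0.116  0.033]
```

Run:
```python
import cv2
t=cv2.imread('pics/top0.png');s=cv2.imread('pics/side0.png')
cv2.imwrite('pics/tc.png',cv2.resize(t[140:290,150:440],None,fx=2.7,fy=2.7,interpolation=cv2.INTER_CUBIC))
cv2.imwrite('pics/sc.png',cv2.resize(s[130:390,160:430],None,fx=2.3,fy=2.3,interpolation=cv2.INTER_CUBIC))
```

```text
(no output)
```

View pics/tc.png

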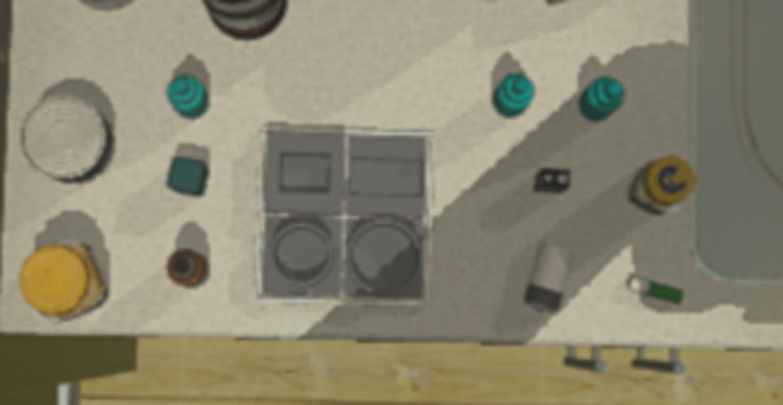

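View pics/sc.png

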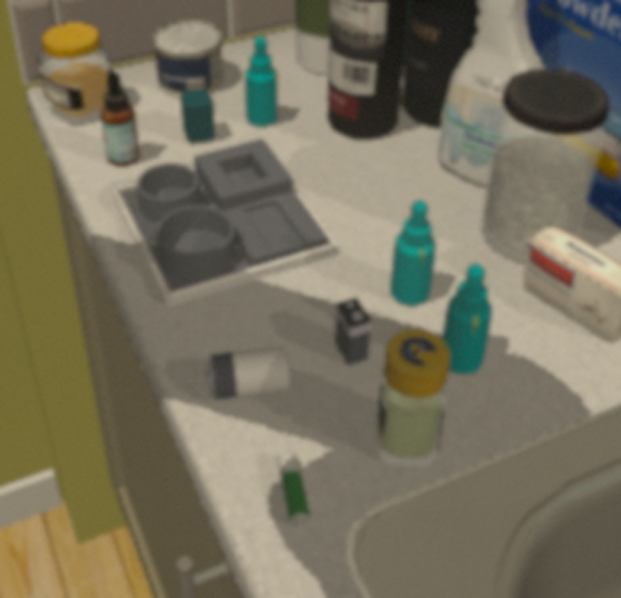

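The candidates, in pixels of the full top image:
- **Dropper:** there are four. The ones at (220,178), (342,176) and (373,178) are turquoise. The one at (221,239) is amber with a black teat, so it is the one meant.
- **Block:** the one at (355,207) is dark with two studs and fits. The one at (219,205) is plain teal.
- **Jar:** the slim one is at (396,208) and the wide one at (174,245).
- **Round cell:** the thin green one is at (394,248) and the thick one at (355,245).

Next I'll confirm these in one crop and fit the positions.

```bash
cat > fit.py <<'E'
from h import *
from scipy.optimize import least_squares
def circ(p,r):
    s=least_squares(lambda a:np.hypot(*(p-a).T)-r,p.mean(0),loss='soft_l1',f_scale=.002);return s.x
def rect(p):
    (c,s,a)=cv2.minAreaRect((p*1000).astype(np.float32));return np.round(c,1),np.round(s,1),round(a,1)
def box(w,x0,x1,y0,y1,z0,z1):
    m=(w[...,0]>x0)&(w[...,0]<x1)&(w[...,1]>y0)&(w[...,1]<y1)&(w[...,2]>z0)&(w[...,2]<z1);return m
E
python3 - <<'E'
from fit import *
D={n:np.load(n+'0.npz') for n in('top','side')}
for n in D:
    w=D[n]['w']
    j=w[box(w,.48,.56,-.26,-.18,.085,.11)];print(n,'jar lid mm',len(j),rect(j[:,:2]),j[:,:2].mean(0),j[:,2].max())
    s=w[box(w,.48,.56,-.26,-.18,.015,.065)]
    if len(s)>20:print(' jar side circ',circ(s[:,:2],.021))
    d=w[box(w,.41,.48,.16,.23,.085,.12)];print(' teat',len(d),d[:,:2].mean(0) if len(d) else 0)
    s=w[box(w,.41,.48,.16,.225,.01,.055)]
    if len(s)>20:print(' drop side circ',circ(s[:,:2],.0165))
    b=w[box(w,.5,.56,-.16,-.1,.040,.06)];print(' block',len(b),rect(b[:,:2]),b[:,:2].mean(0))
    b=w[box(w,.5,.56,-.16,-.1,.010,.06)];print(' block all',len(b),rect(b[:,:2]))
    p=w[box(w,.39,.47,-.28,-.18,.006,.03)];print(' pen',len(p),rect(p[:,:2]),p.mean(0),np.round(np.linalg.svd(p[:,:2]-p[:,:2].mean(0))[2][0],3))
    for nm,b in dict(wide=(.41,.495,-.02,.058),narrow=(.41,.495,.058,.14)).items():
        q=w[box(w,*b,.033,.045)];print(' ',nm,len(q),rect(q[:,:2]))
    q=w[box(w,.49,.58,.05,.14,.026,.034)];print('  well',rect(q[:,:2]))
    q=w[box(w,.49,.58,.055,.14,.003,.016)];print('  wellfloor',rect(q[:,:2]))
    q=w[box(w,.4,.585,-.035,.15,.006,.06)];print('  tray',rect(q[:,:2]))
    q=w[box(w,.40,.46,-.30,-.25,-.1,.1)];print('  sink side z',np.percentile(q[:,2],[1,50,99]))
    q=w[box(w,.40,.46,-.28,-.255,-.1,.1)];print('  z near',np.percentile(q[:,2],[1,50,99]))
s=D['side']['p'];t=D['top']['p']
R=lambda i,c,r:cv2.resize(i[r-30:r+30,c-30:c+30],(260,260),interpolation=cv2.INTER_CUBIC)
cv2.imwrite('pics/conf.png',np.vstack([np.hstack([R(s,212,183),R(s,311,273),R(s,339,304)]),np.hstack([R(s,289,345),R(t,221,239),R(t,390,235)])]))
E
```

```text
top jar lid mm 270 (array([ 524.2, -221. ]), array([40.2, 39.9]), 89.8) [ 0.52408131 -0.21990367] 0.10384308010532073
 jar side circ [ 0.52368958 -0.21990765]
 teat 26 [0.44158693 0.19517185]
 drop side circ [0.44171301 0.19570838]
 block 82 (array([ 529.6, -127.9]), array([24.8, 17.4]), 88.8) [ 0.52879725 -0.12739173]
 block all 103 (array([ 529.2, -127.8]), array([25.5, 18.1]), 86.9)
 pen 167 (array([ 433.3, -232.2]), array([96.5, 72.3]), 88.6) [ 0.43321281 -0.23049919  0.01256948] [-0.095  0.995]
  wide 123 (array([456.2,  22.2]), array([66.2, 64.8]), 45.9)
  narrow 114 (array([457. ,  95.2]), array([55.4, 55.5]), 58.7)
  well (array([531. ,  94.9]), array([71.5, 70.7]), 1.4)
  wellfloor (array([535. ,  97.6]), array([84.6, 89.6]), 88.8)
  tray (array([491.3,  58.1]), array([180.9, 182.5]), 89.6)
  sink side z [-0.00483756  0.00136122  0.00753182]
  z near [-0.00480243  0.00114752  0.00837068]
side jar lid mm 573 (array([ 523.1, -221.1]), array([40.6, 41.7]), 33.8) [ 0.52112542 -0.2240437 ] 0.09854324372870782
 jar side circ [ 0.52263748 -0.2212336 ]
 teat 41 [0.44012633 0.19325287]
 drop side circ [0.44090943 0.19688452]
 block 138 (array([ 528.2, -128.6]), array([28.3, 18.5]), 88.7) [ 0.5268145  -0.12994616]
 block all 312 (array([ 527.9, -128.6]), array([28.5, 18.8]), 87.8)
 pen 281 (array([ 431.7, -225.8]), array([50.1, 14.3]), 75.4) [ 0.43044138 -0.22839691  0.01335992] [-0.248 -0.969]
  wide 182 (array([455.2,  21.5]), array([67.4, 65.6]), 6.2)
  narrow 137 (array([455.8,  95.6]), array([57.2, 54.7]), 71.9)
  well (array([530. ,  94.9]), array([74.4, 73.3]), 89.1)
  wellfloor (array([531.3,  95.5]), array([81. , 82.5]), 89.9)
  tray (array([492.4,  58. ]), array([161.8, 160.2]), 89.6)
  sink side z [-2.46252218e-03 -9.17565651e-05  3.76321812e-03]
  z near [-0.00244084 -0.00011807  0.00331928]
```

View pics/conf.png

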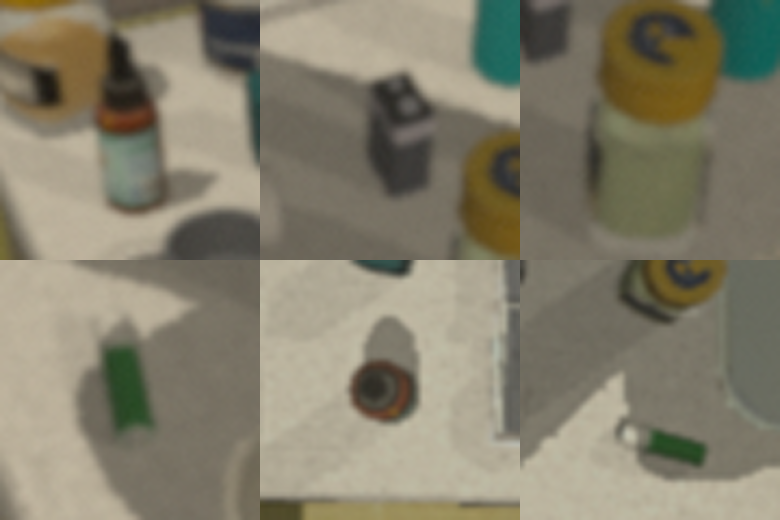

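The crops confirm all four: the amber dropper with black teat at side (212,183), the dark studded block at (311,273), the slim gold-lidded jar at (339,304), and the green pen cell at (289,345), which is turned about 15° from y. I'll start with the slim jar.

Call:
step_arm(
  rows=[
    [0.03, 0.036, 0, 0, 0, -10.15],
    [0.03, 0.036, 0, 0, 0, -10.15],
    [0.03, 0.036, 0, 0, 0, 0],
    [0.03, 0.036, 0, 0, 0, 0],
    [0.03, 0.036, 0, 0, 0, 0],
    [0.03, 0.036, 0, 0, 0, 0],
    [0.03, 0.036, 0, 0, 0, 0],
    [0.03, 0.036, -0.02, 0, 0, 0],
    [0.03, 0.036, -0.03, 0, 0, 0],
    [0.03, 0.036, -0.03, 0, 0, 0],
    [0, 0, 0, 0, 0, 0],
  ],
  jaw=0.07,
  squeeze=15,
)

```text
time: 2.48
position: [0.5167, -0.2235, 0.3224]
tool_rot: [1.0, 0.002, -0.002, -0.002]
ft_force: [1.1, 0.1, 0.0]
grip_width: 0.0702
grip_force: 0.0
```

Call:
step_arm(
  rows=[
    [0.006, 0.002, -0.03, 0, 0, 0],
    [0, 0, -0.03, 0, 0, 0],
    [0, 0, -0.025, 0, 0, 0],
    [0, 0, -0.016, 0, 0, 0],
    [0, 0, 0, 0, 0, 0],
  ],
)

```text
time: 3.1
position: [0.5216, -0.225, 0.2232]
tool_rot: [1.0, -0.001, -0.001, -0.0]
ft_force: [0.0, 0.0, -0.4]
grip_width: 0.0703
grip_force: 0.0
```

Call:
step_arm(
  rows=[
    [0, 0, 0, 0, 0, 0],
    [0, 0, 0, 0, 0, 0],
    [0, 0, 0, 0, 0, 0],
    [0, 0, 0, 0, 0, 0],
  ],
  jaw=0.03,
)

```text
time: 3.6
position: [0.522, -0.2242, 0.2244]
tool_rot: [1.0, -0.001, 0.0, -0.0]
ft_force: [0.2, 1.4, 4.4]
grip_width: 0.0458
grip_force: 15.0
```

Call:
step_arm(
  rows=[
    [0, 0, 0, 0, 0, 0],
    [0, 0, 0, 0, 0, 0],
    [0, 0, 0.01, 0, 0, 0],
    [0, 0, 0.02, 0, 0, 0],
    [0, 0, 0.03, 0, 0, 0],
    [0, 0, 0.03, 0, 0, 0],
    [0, 0, 0, 0, 0, 0],
  ],
)

```text
time: 4.47
position: [0.5228, -0.2251, 0.3162]
tool_rot: [1.0, -0.001, 0.003, 0.002]
ft_force: [0.2, -0.2, -2.3]
grip_width: 0.0457
grip_force: 15.0
```

Run:
```python
from fit import *
c=camera('side');cv2.imwrite('pics/s1.png',cv2.resize(c['pixels'][160:360,230:450],None,fx=3,fy=3))
```

```text
(no output)
```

View pics/s1.png

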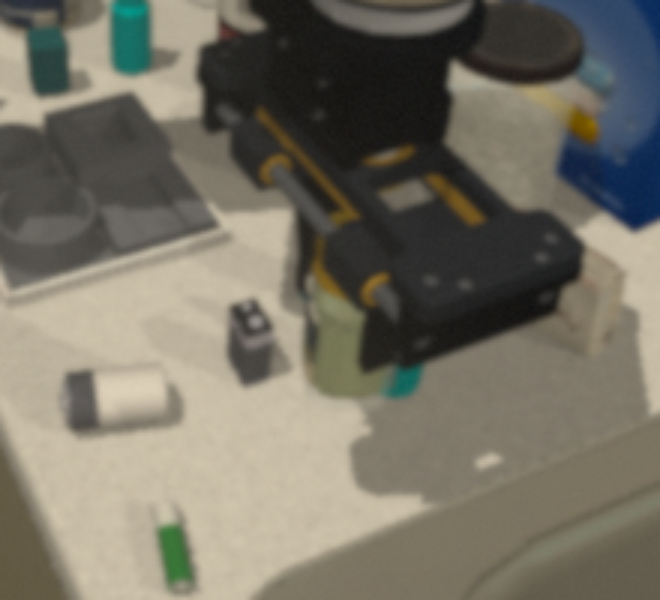

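Call:
step_arm(
  rows=[
    [-0.007, 0.025, 0, 0, 0, 0],
    [-0.012, 0.045, 0, 0, 0, 0],
    [-0.014, 0.053, 0, 0, 0, 0],
    [-0.014, 0.053, 0, 0, 0, 0],
    [-0.012, 0.045, 0, 0, 0, 0],
    [-0.008, 0.026, 0, 0, 0, 0],
    [0, 0, 0, 0, 0, 0],
    [0, 0, 0, 0, 0, 0],
  ],
)

```text
time: 5.52
position: [0.4553, 0.0221, 0.3131]
tool_rot: [1.0, -0.001, -0.0, 0.0]
ft_force: [1.3, -0.1, -0.7]
grip_width: 0.0458
grip_force: 15.0
```

Run:
```python
from fit import *
c=camera('side');cv2.imwrite('pics/s2.png',cv2.resize(c['pixels'][100:300,150:400],None,fx=3,fy=3));w=cloud(c)
o=get_obs();print(o['position'],o['time'])
s=w[box(w,.42,.50,-.03,.06,.09,.12)];print(len(s),circ(s[:,:2],.021))
```

```text
[0.45552274 0.02174562 0.31329538] 5.575
298 [0.45689399 0.02092266]
```

View pics/s2.png

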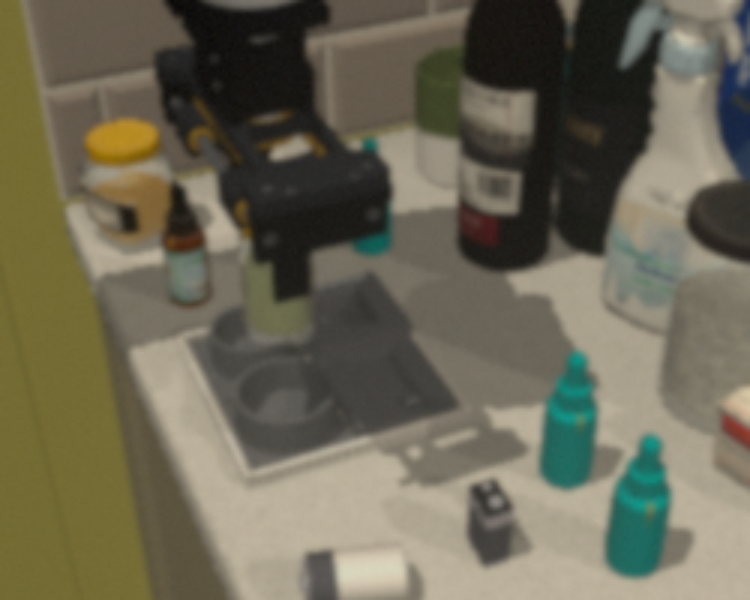

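The jar is held upright above the wide cup and centred on it, so I'll lower it.

Call:
step_arm(
  rows=[
    [0, 0, -0.02, 0, 0, 0],
    [0, 0, -0.025, 0, 0, 0],
    [0, 0, -0.02, 0, 0, 0],
    [0, 0, -0.01, 0, 0, 0],
    [0, 0, -0.002, 0, 0, 0],
    [0, 0, 0, 0, 0, 0],
  ],
)

```text
time: 6.32
position: [0.4553, 0.0222, 0.237]
tool_rot: [1.0, -0.001, 0.0, 0.0]
ft_force: [-0.2, -0.2, -0.9]
grip_width: 0.0457
grip_force: 15.0
```

Call:
step_arm(
  rows=[
    [0, 0, -0.002, 0, 0, 0],
    [0, 0, -0.001, 0, 0, 0],
    [0, 0, 0, 0, 0, 0],
  ],
)

```text
time: 6.7
position: [0.455, 0.0226, 0.2339]
tool_rot: [1.0, -0.001, 0.0, 0.0]
ft_force: [-0.9, 0.6, -1.8]
grip_width: 0.0455
grip_force: 15.0
```

Call:
step_arm(
  rows=[
    [0, 0, 0, 0, 0, 0],
    [0, 0, 0, 0, 0, 0],
    [0, 0, 0, 0, 0, 0],
    [0, 0, 0, 0, 0, 0],
  ],
  jaw=0.06,
)

```text
time: 7.2
position: [0.455, 0.0225, 0.2338]
tool_rot: [1.0, -0.001, 0.0, -0.0]
ft_force: [0.3, 0.2, 0.1]
grip_width: 0.06
grip_force: 0.0
```

Call:
step_arm(
  rows=[
    [0, 0, 0.02, 0, 0, 0],
    [0, 0, 0.04, 0, 0, 0],
    [0, 0, 0.05, 0, 0, 0],
    [0, 0, 0, 0, 0, 0],
  ],
)

```text
time: 7.7
position: [0.456, 0.0224, 0.3469]
tool_rot: [1.0, -0.001, 0.004, 0.001]
ft_force: [0.1, 0.3, -0.6]
grip_width: 0.06
grip_force: 0.0
```

Call:
step_arm(
  rows=[
    [-0.004, 0.044, 0, 0, 0, 0],
    [-0.004, 0.045, 0, 0, 0, 0],
    [-0.004, 0.045, 0, 0, 0, 0],
    [-0.003, 0.04, 0, 0, 0, 0],
    [0, 0, 0, 0, 0, 0],
    [0, 0, 0, 0, 0, 0],
  ],
)

```text
time: 8.45
position: [0.4396, 0.1963, 0.3428]
tool_rot: [1.0, -0.0, -0.001, 0.0]
ft_force: [-0.2, 0.0, 0.4]
grip_width: 0.0602
grip_force: 0.0
```

Run:
```python
from fit import *
c=camera('side');w=cloud(c);o=get_obs();print(o['position'],o['time'])
s=w[box(w,.41,.48,.16,.225,.01,.055)];print(len(s),circ(s[:,:2],.0165))
s=w[box(w,.42,.5,-.02,.06,.05,.075)];print('jar',len(s),circ(s[:,:2],.021))
s=w[box(w,.42,.5,-.02,.06,.05,.15)];print(s[:,2].max())
```

```text
[0.4397903  0.19585389 0.34303547] 8.5
250 [0.44092868 0.19702937]
jar 229 [0.45625424 0.02165513]
0.10772493428665036
```

Call:
step_arm(
  rows=[
    [0.001, 0.001, -0.03, 0, 0, 0],
    [0, 0, -0.04, 0, 0, 0],
    [0, 0, -0.035, 0, 0, 0],
    [0, 0, -0.018, 0, 0, 0],
    [0, 0, 0, 0, 0, 0],
  ],
)

```text
time: 9.12
position: [0.4408, 0.1962, 0.2194]
tool_rot: [1.0, -0.002, -0.002, 0.0]
ft_force: [-0.4, 0.4, 0.4]
grip_width: 0.0601
grip_force: 0.0
```

Call:
step_arm(
  rows=[
    [0, 0, 0, 0, 0, 0],
    [0, 0, 0, 0, 0, 0],
    [0, 0, 0, 0, 0, 0],
    [0, 0, 0, 0, 0, 0],
    [0, 0, 0, 0, 0, 0],
  ],
  jaw=0.02,
  squeeze=12,
)

```text
time: 9.75
position: [0.4412, 0.1975, 0.2213]
tool_rot: [1.0, -0.001, 0.001, -0.0]
ft_force: [0.3, -0.7, 4.2]
grip_width: 0.0324
grip_force: 12.0
```

Call:
step_arm(
  rows=[
    [0, 0, 0.01, 0, 0, 0],
    [0, 0, 0.025, 0, 0, 0],
    [0, 0, 0.03, 0, 0, 0],
    [0, 0, 0.02, 0, 0, 0],
    [0, 0, 0, 0, 0, 0],
  ],
)

```text
time: 10.38
position: [0.4412, 0.1978, 0.3072]
tool_rot: [1.0, -0.001, 0.002, -0.0]
ft_force: [-0.1, 0.4, -0.6]
grip_width: 0.0322
grip_force: 12.0
```

Call:
step_arm(
  rows=[
    [0.003, -0.02, 0, 0, 0, 0],
    [0.004, -0.031, 0, 0, 0, 0],
    [0.004, -0.031, 0, 0, 0, 0],
    [0.004, -0.02, 0, 0, 0, 0],
    [0, 0, 0, 0, 0, 0],
    [0, 0, 0, 0, 0, 0],
  ],
)

```text
time: 11.12
position: [0.4555, 0.0959, 0.3052]
tool_rot: [1.0, -0.001, -0.001, -0.0]
ft_force: [0.3, 0.4, -1.9]
grip_width: 0.0321
grip_force: 12.0
```

Run:
```python
from fit import *
c=camera('side');cv2.imwrite('pics/s3.png',cv2.resize(c['pixels'][100:300,150:400],None,fx=3,fy=3));w=cloud(c)
o=get_obs();print(o['position'],o['time'])
for z in((.09,.105),(.105,.12)):
  s=w[box(w,.43,.48,.06,.13,*z)];print(len(s),circ(s[:,:2],.0165))
```

```text
[0.45555208 0.09613174 0.30531527] 11.175
102 [0.45489468 0.0952193 ]
93 [0.45475846 0.09522018]
```

View pics/s3.png

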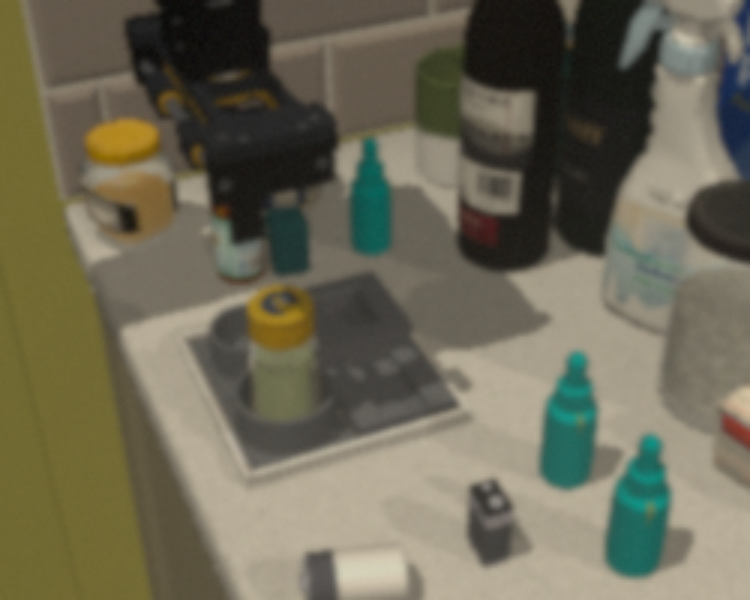

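The jar stands in the wide cup, and the dropper is upright above the narrow cup.

Call:
step_arm(
  rows=[
    [0.001, 0, -0.02, 0, 0, 0],
    [0, 0, -0.025, 0, 0, 0],
    [0, 0, -0.018, 0, 0, 0],
    [0, 0, -0.008, 0, 0, 0],
    [0, 0, -0.002, 0, 0, 0],
    [0, 0, -0.001, 0, 0, 0],
    [0, 0, 0, 0, 0, 0],
  ],
)

```text
time: 12.05
position: [0.4571, 0.0956, 0.2322]
tool_rot: [1.0, -0.001, 0.001, 0.0]
ft_force: [0.4, 0.3, -0.8]
grip_width: 0.0318
grip_force: 12.0
```

Call:
step_arm(
  rows=[
    [0, 0, 0, 0, 0, 0],
    [0, 0, 0, 0, 0, 0],
    [0, 0, 0, 0, 0, 0],
  ],
  jaw=0.047,
)

```text
time: 12.42
position: [0.457, 0.0955, 0.2319]
tool_rot: [1.0, -0.001, 0.0, 0.0]
ft_force: [-0.6, -0.5, -0.3]
grip_width: 0.0464
grip_force: 0.0
```

Call:
step_arm(
  rows=[
    [0, 0, 0.02, 0, 0, 0],
    [0, 0, 0.04, 0, 0, 0],
    [0, 0, 0.05, 0, 0, 0],
    [0, 0, 0.01, 0, 0, 0],
    [0, 0, 0, 0, 0, 0],
  ],
)

```text
time: 13.05
position: [0.4568, 0.0955, 0.3521]
tool_rot: [1.0, -0.001, 0.001, 0.0]
ft_force: [0.3, 0.2, -1.1]
grip_width: 0.047
grip_force: 0.0
```

Call:
step_arm(
  rows=[
    [0.014, -0.045, 0, 0, 0, 0],
    [0.014, -0.045, 0, 0, 0, 0],
    [0.014, -0.045, 0, 0, 0, 0],
    [0.014, -0.045, 0, 0, 0, 0],
    [0.015, -0.044, -0.03, 0, 0, 0],
    [0, 0, 0, 0, 0, 0],
    [0, 0, 0, 0, 0, 0],
  ],
)

```text
time: 13.92
position: [0.5271, -0.128, 0.3199]
tool_rot: [1.0, -0.001, -0.002, -0.001]
ft_force: [-0.1, 0.3, 1.1]
grip_width: 0.0469
grip_force: 0.0
```

Run:
```python
from fit import *
c=camera('side');w=cloud(c);o=get_obs();print(o['position'],o['time'])
b=w[box(w,.5,.56,-.16,-.1,.01,.06)];print(rect(b[:,:2]))
s=w[box(w,.43,.48,.06,.13,.05,.068)];print('dr',circ(s[:,:2],.0165))
s=w[box(w,.42,.49,.06,.13,.05,.14)];print(s[:,2].max())
```

```text
[ 0.52720204 -0.12751542  0.32068312] 13.975
(array([ 527.8, -128.1]), array([28.4, 18.9]), 86.6)
dr [0.45722398 0.095108  ]
0.11100016844224264
```

Call:
step_arm(
  rows=[
    [0.001, -0.001, -0.03, 0, 0, 0],
    [0, 0, -0.035, 0, 0, 0],
    [0, 0, -0.03, 0, 0, 0],
    [0, 0, -0.019, 0, 0, 0],
    [0, 0, 0, 0, 0, 0],
  ],
)

```text
time: 14.6
position: [0.5283, -0.1279, 0.207]
tool_rot: [1.0, 0.0, -0.002, -0.001]
ft_force: [-0.0, 0.7, -0.7]
grip_width: 0.0473
grip_force: 0.0
```

Call:
step_arm(
  rows=[
    [0, 0, 0, 0, 0, 0],
    [0, 0, 0, 0, 0, 0],
    [0, 0, 0, 0, 0, 0],
    [0, 0, 0, 0, 0, 0],
  ],
  jaw=0.015,
)

```text
time: 15.1
position: [0.5292, -0.1295, 0.2086]
tool_rot: [1.0, -0.001, 0.001, 0.0]
ft_force: [-0.6, 1.1, 5.5]
grip_width: 0.0264
grip_force: 12.0
```

Call:
step_arm(
  rows=[
    [0, 0, 0.015, 0, 0, 0],
    [0, 0, 0.03, 0, 0, 0],
    [0, 0, 0.035, 0, 0, 0],
    [0, 0, 0.02, 0, 0, 0],
    [0, 0, 0, 0, 0, 0],
  ],
)

```text
time: 15.72
position: [0.5294, -0.1297, 0.3098]
tool_rot: [1.0, -0.001, 0.002, 0.001]
ft_force: [0.7, 0.4, -1.6]
grip_width: 0.0262
grip_force: 12.0
```

Call:
step_arm(
  rows=[
    [0, 0.03, 0, 0, 0, 0],
    [0, 0.05, 0, 0, 0, 0],
    [0.001, 0.055, 0, 0, 0, 0],
    [0, 0.055, 0, 0, 0, 0],
    [0, 0.035, 0, 0, 0, 0],
    [0, 0, 0, 0, 0, 0],
    [0, 0, 0, 0, 0, 0],
  ],
)

```text
time: 16.6
position: [0.5298, 0.0951, 0.3071]
tool_rot: [1.0, -0.001, -0.001, 0.0]
ft_force: [-0.3, 0.1, 0.1]
grip_width: 0.0262
grip_force: 12.0
```

Run:
```python
from fit import *
c=camera('side');cv2.imwrite('pics/s4.png',cv2.resize(c['pixels'][80:300,160:420],None,fx=2.7,fy=2.7));w=cloud(c)
o=get_obs();print(o['position'],o['time'])
b=w[box(w,.5,.56,.06,.13,.09,.122)];print(len(b),rect(b[:,:2]))
```

```text
[0.52994484 0.09465168 0.30724211] 16.65
113 (array([527.4,  94.4]), array([18.1, 29.2]), 2.7)
```

View pics/s4.png

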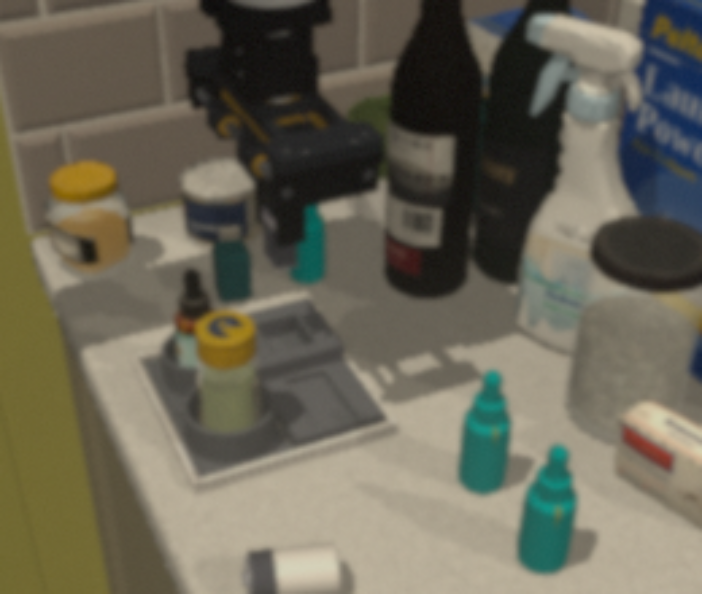

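The jar and dropper both stand in their cups, and the block is held above the well.

Call:
step_arm(
  rows=[
    [0.002, 0, -0.025, 0, 0, 0],
    [0, 0, -0.03, 0, 0, 0],
    [0, 0, -0.022, 0, 0, 0],
    [0, 0, -0.01, 0, 0, 0],
    [0, 0, -0.003, 0, 0, 0],
    [0, 0, -0.001, 0, 0, 0],
    [0, 0, 0, 0, 0, 0],
  ],
)

```text
time: 17.52
position: [0.5317, 0.0946, 0.2181]
tool_rot: [1.0, -0.001, -0.0, 0.001]
ft_force: [-2.3, -2.3, 4.5]
grip_width: 0.0267
grip_force: 12.0
```

Call:
step_arm(
  rows=[
    [0, 0, 0, 0, 0, 0],
    [0, 0, 0, 0, 0, 0],
    [0, 0, 0, 0, 0, 0],
  ],
  jaw=0.04,
)

```text
time: 17.9
position: [0.5322, 0.0955, 0.2169]
tool_rot: [1.0, -0.001, 0.0, -0.0]
ft_force: [-0.3, -1.2, 0.4]
grip_width: 0.0387
grip_force: 0.0
```

Call:
step_arm(
  rows=[
    [0, 0, 0.02, 0, 0, 0],
    [0, 0, 0.04, 0, 0, 0],
    [0, 0, 0.05, 0, 0, 0],
    [0, 0, 0.01, 0, 0, 0],
    [0, 0, 0, 0, 0, 0],
  ],
)

```text
time: 18.52
position: [0.5319, 0.0956, 0.3371]
tool_rot: [1.0, -0.001, 0.001, 0.0]
ft_force: [-0.1, -0.1, 0.1]
grip_width: 0.0401
grip_force: 0.0
```

Run:
```python
from fit import *
for n in('side','top'):
    c=camera(n);w=cloud(c);p=c['pixels'].astype(int)
    if n=='side':cv2.imwrite('pics/s5.png',cv2.resize(c['pixels'][80:300,160:420],None,fx=2.7,fy=2.7))
    b=w[box(w,.5,.56,.06,.13,.04,.065)];print('block',len(b),rect(b[:,:2]),b[:,2].max() if len(b) else 0)
    g=box(w,.39,.47,-.28,-.18,.0085,.03)
    k,l,st,ce=cv2.connectedComponentsWithStats(g.astype(np.uint8))
    i=1+st[1:,4].argmax();q=w[l==i];print('pen',len(q),rect(q[:,:2]),q.mean(0),np.linalg.svd(q[:,:2]-q[:,:2].mean(0),full_matrices=False)[2][0])
    for r in cut_out('pen_cell_mid',n):
        if r['confidence']>.3:
            q=w[r['region']&box(w,.39,.47,-.28,-.18,-.01,.03)]
            if len(q)>5: print(' cut',r['confidence'],r['extent'],rect(q[:,:2]))
    gm=(p[...,1]-p[...,2]>20)&(p[...,1]-p[...,0]>10)&box(w,.39,.47,-.28,-.18,-.01,.03);q=w[gm];print(' green',len(q),rect(q[:,:2]) if len(q)>5 else 0)
```

```text
block 121 (array([529.7,  94. ]), array([29.8, 17.5]), 89.2) 0.058564866846399
pen 265 (array([ 431.8, -226. ]), array([50.7, 14.2]), 75.5) [ 0.43078615 -0.22747269  0.01361993] [-0.24578341 -0.96932477]
 cut 0.61 [288.3, 342.2, 12.4, 35.9] (array([ 431.1, -226.8]), array([48.7, 13.3]), 75.0)
 green 143 (array([ 430.8, -232.3]), array([32.9, 12.7]), 73.8)
block 3 (array([527.2,  83.2]), array([0.4, 4.7]), 3.7) 0.05628698872026705
pen 117 (array([ 433.3, -225.5]), array([49.4, 13.8]), 74.9) [ 0.43287546 -0.22512752  0.01543433] [0.2577298  0.96621703]
 cut 0.54 [390.2, 245.6, 23.3, 11.2] (array([ 433.6, -225.6]), array([49.5, 14.9]), 74.2)
 green 63 (array([ 431.3, -232.9]), array([31.5, 12.2]), 74.5)
```

View pics/s5.png

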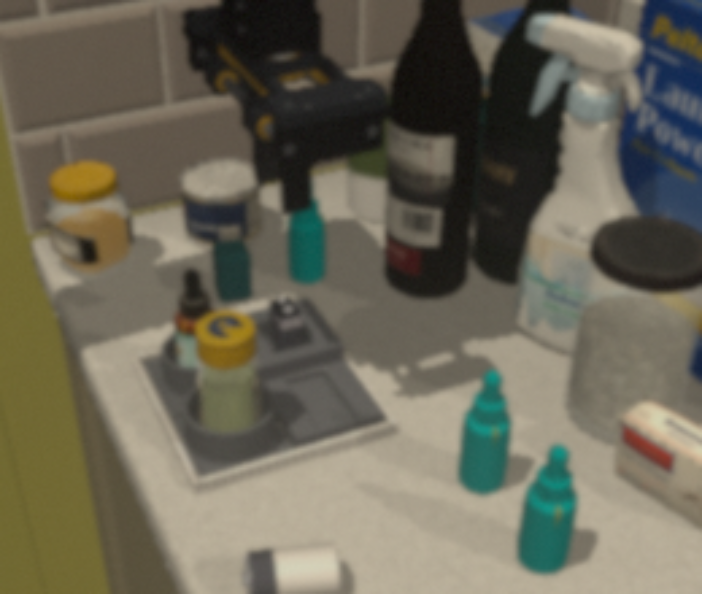

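The block stands in the well. Next is the pen cell, gripped on its ends with a −15° turn so that the gripper body stays clear of the jar when I place it.

Call:
step_arm(
  rows=[
    [-0.014, -0.046, 0, 0, 0, 0],
    [-0.014, -0.046, 0, 0, 0, 0],
    [-0.014, -0.046, 0, 0, 0, 0],
    [-0.014, -0.046, 0, 0, 0, 0],
    [-0.014, -0.046, 0, 0, 0, 0],
    [-0.014, -0.046, -0.01, 0, 0, -7.5],
    [-0.015, -0.045, -0.03, 0, 0, -7.5],
    [0, 0, -0.03, 0, 0, 0],
    [0, 0, 0, 0, 0, 0],
    [0, 0, 0, 0, 0, 0],
  ],
  jaw=0.07,
)

```text
time: 19.98
position: [0.4331, -0.2251, 0.2667]
tool_rot: [0.991, -0.131, -0.0, -0.0]
ft_force: [-0.4, -0.0, -0.1]
grip_width: 0.07
grip_force: 0.0
```

Call:
step_arm(
  rows=[
    [0, -0.001, -0.02, 0, 0, 0],
    [0, 0, -0.025, 0, 0, 0],
    [0, 0, -0.02, 0, 0, 0],
    [0, 0, -0.011, 0, 0, 0],
    [0, 0, 0, 0, 0, 0],
    [0, 0, 0, 0, 0, 0],
  ],
)

```text
time: 20.72
position: [0.4334, -0.2265, 0.1915]
tool_rot: [0.991, -0.131, 0.001, 0.0]
ft_force: [0.5, -0.4, 0.2]
grip_width: 0.0698
grip_force: 0.0
```

Call:
step_arm(
  rows=[
    [0, 0, -0.004, 0, 0, 0],
    [0, 0, 0, 0, 0, 0],
  ],
)

```text
time: 20.98
position: [0.433, -0.2265, 0.1869]
tool_rot: [0.991, -0.131, 0.0, 0.0]
ft_force: [0.9, -0.7, 0.7]
grip_width: 0.0702
grip_force: 0.0
```

Call:
step_arm(
  rows=[
    [0, 0, 0, 0, 0, 0],
    [0, 0, 0, 0, 0, 0],
    [0, 0, 0, 0, 0, 0],
    [0, 0, 0, 0, 0, 0],
    [0, 0, 0, 0, 0, 0],
  ],
  jaw=0.04,
)

```text
time: 21.6
position: [0.433, -0.2265, 0.1868]
tool_rot: [0.991, -0.131, 0.0, 0.0]
ft_force: [-0.1, -0.6, 1.1]
grip_width: 0.0501
grip_force: 12.0
```

Call:
step_arm(
  rows=[
    [0, 0, 0.015, 0, 0, 0],
    [0, 0, 0.03, 0, 0, 0],
    [0, 0, 0.035, 0, 0, 0],
    [0, 0, 0.02, 0, 0, 0],
    [0, 0, 0, 0, 0, 0],
  ],
)

```text
time: 22.22
position: [0.4333, -0.2266, 0.2888]
tool_rot: [0.991, -0.131, 0.002, 0.001]
ft_force: [-0.6, 0.4, -0.7]
grip_width: 0.0504
grip_force: 12.0
```

Run:
```python
from fit import *
c=camera('side');cv2.imwrite('pics/s6.png',cv2.resize(c['pixels'][200:400,200:420],None,fx=3,fy=3))
```

```text
(no output)
```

View pics/s6.png

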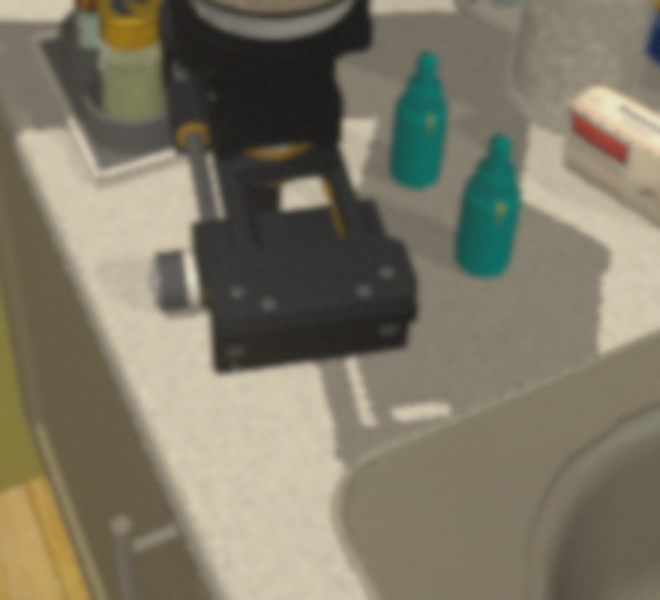

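Call:
step_arm(
  rows=[
    [0.025, 0.02, 0, 0, 0, 5],
    [0.035, 0.035, 0, 0, 0, 5],
    [0.027, 0.045, 0, 0, 0, 5],
    [0.01, 0.055, 0, 0, 0, 0],
    [0, 0.055, 0, 0, 0, 0],
    [0, 0.038, 0, 0, 0, 0],
    [0, 0, 0, 0, 0, 0],
    [0, 0, 0, 0, 0, 0],
  ],
)

```text
time: 23.28
position: [0.5299, 0.0213, 0.286]
tool_rot: [1.0, -0.001, -0.001, 0.0]
ft_force: [0.6, -0.4, -0.3]
grip_width: 0.0501
grip_force: 12.0
```

Run:
```python
from fit import *
c=camera('side');cv2.imwrite('pics/s7.png',cv2.resize(c['pixels'][120:300,170:400],None,fx=3.2,fy=3.2));w=cloud(c)
o=get_obs();print(o['position'],o['time'])
b=w[box(w,.49,.57,-.02,.06,.08,.125)];print(len(b),rect(b[:,:2]),b.min(0),b.max(0))
```

```text
[0.53000789 0.02073581 0.28616639] 23.325
255 (array([529.4,  21. ]), array([23.1, 71.6]), 0.3) [ 0.51764547 -0.0148296   0.1033343 ] [0.54107055 0.05676175 0.12486052]
```

View pics/s7.png

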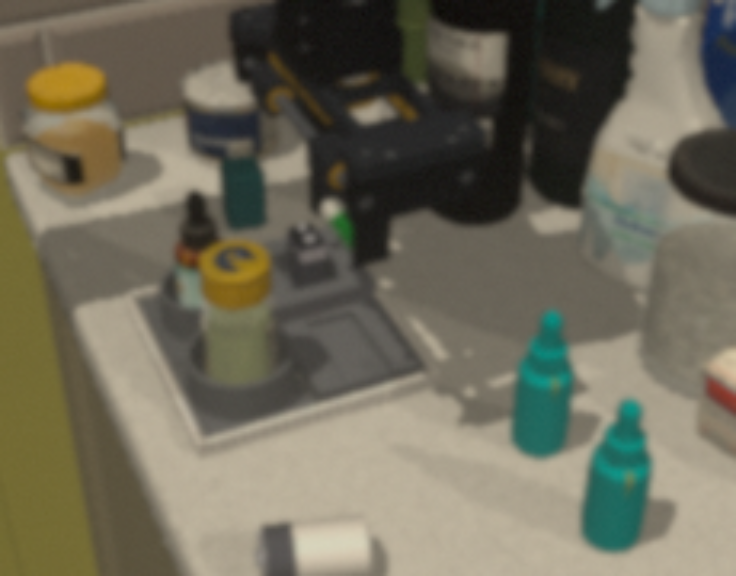

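The cell is held level above the trough. The +y finger must clear the taller well insert (edge at about y 0.059), so I'll shift 4 mm toward −y. The cell has ±8 mm of slack in the trough.

Call:
step_arm(
  rows=[
    [0, -0.004, -0.02, 0, 0, 0],
    [0, 0, -0.025, 0, 0, 0],
    [0, 0, -0.02, 0, 0, 0],
    [0, 0, -0.01, 0, 0, 0],
    [0, 0, -0.005, 0, 0, 0],
    [0, 0, 0, 0, 0, 0],
    [0, 0, 0, 0, 0, 0],
  ],
)

```text
time: 24.2
position: [0.5302, 0.0174, 0.2073]
tool_rot: [1.0, -0.001, 0.001, 0.0]
ft_force: [-0.3, -0.3, -0.8]
grip_width: 0.0499
grip_force: 12.0
```

Call:
step_arm(
  rows=[
    [0, 0, -0.004, 0, 0, 0],
    [0, 0, -0.003, 0, 0, 0],
    [0, 0, 0, 0, 0, 0],
    [0, 0, 0, 0, 0, 0],
  ],
)

```text
time: 24.7
position: [0.53, 0.0176, 0.1997]
tool_rot: [1.0, -0.001, -0.0, -0.0]
ft_force: [-0.1, 0.1, 0.3]
grip_width: 0.05
grip_force: 12.0
```

Call:
step_arm(
  rows=[
    [0, 0, 0, 0, 0, 0],
    [0, 0, 0, 0, 0, 0],
    [0, 0, 0, 0, 0, 0],
    [0, 0, 0, 0, 0, 0],
    [0, 0, 0, 0, 0, 0],
  ],
  jaw=0.056,
)

```text
time: 25.32
position: [0.53, 0.0175, 0.1998]
tool_rot: [1.0, -0.001, 0.0, -0.0]
ft_force: [-0.7, 0.3, -0.4]
grip_width: 0.0562
grip_force: 0.0
```

Call:
step_arm(
  rows=[
    [0, 0, 0.01, 0, 0, 0],
    [0, 0, 0.03, 0, 0, 0],
    [0, 0, 0.05, 0, 0, 0],
    [0, 0, 0.05, 0, 0, 0],
    [0.01, -0.05, 0.03, 0, 0, 0],
    [0.01, -0.05, 0.03, 0, 0, 0],
    [0, -0.06, 0, 0, 0, 0],
    [0, -0.06, 0, 0, 0, 0],
    [0, -0.05, 0, 0, 0, 0],
    [0, 0, 0, 0, 0, 0],
  ],
)

```text
time: 26.58
position: [0.5496, -0.2562, 0.4004]
tool_rot: [1.0, -0.003, 0.001, 0.001]
ft_force: [0.9, -0.4, -0.7]
grip_width: 0.0563
grip_force: 0.0
```

Run:
```python
from fit import *
a=[camera(n) for n in('side','top')]
s,t=[c['pixels'] for c in a]
cv2.imwrite('pics/f.png',np.hstack([cv2.resize(s[130:290,170:330],(400,400),interpolation=2),cv2.resize(t[180:270,235:325],(400,400),interpolation=2)]))
for c in a:
    w=cloud(c)
    b=w[box(w,.505,.555,-.015,.057,.020,.06)];print('pen',len(b),rect(b[:,:2]),b[:,2].max())
    s=w[box(w,.42,.5,-.02,.06,.05,.075)];print('jar',len(s),circ(s[:,:2],.021))
    s=w[box(w,.43,.48,.06,.13,.05,.068)];print('dr',circ(s[:,:2],.0165))
    b=w[box(w,.5,.56,.06,.13,.04,.065)];print('block',len(b),rect(b[:,:2]))
```

```text
pen 114 (array([527.7,  15.9]), array([51.7, 13.2]), 88.5) 0.027836644891157225
jar 232 [0.45662283 0.02147943]
dr [0.45714032 0.09498132]
block 119 (array([529.6,  92.8]), array([28.3, 17.4]), 87.0)
pen 160 (array([530.8,  21.4]), array([69.8, 49.7]), 88.2) 0.03194816666091116
jar 6 [0.42428714 0.0474793 ]
dr [0.45840613 0.09470614]
block 88 (array([530.9, 105.1]), array([49.3, 17.3]), 89.4)
```

View pics/f.png

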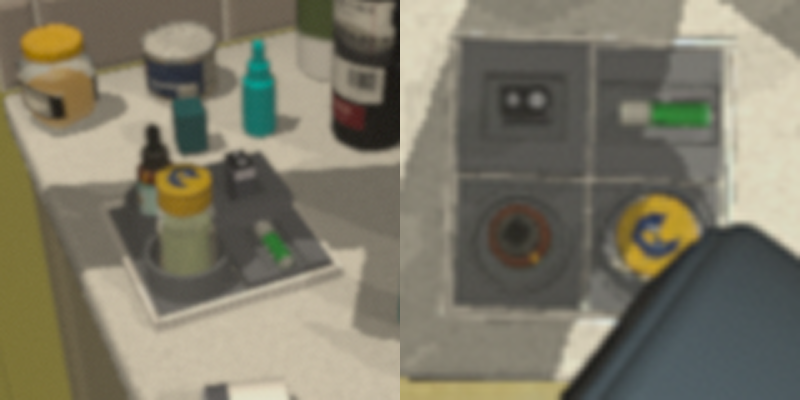

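All four things are in place: the cell lies lengthwise in the trough (its top at z 0.028 matches lying on the trough floor), and the jar, dropper and block stand upright. The arm is clear of everything.

```bash
python3 -c "
from rig import hand_in
print(hand_in())"
```

```text
the job is handed in; nothing more can be done
None
```

I filled the tray as asked and handed it in; the slim jar, dropper bottle and block battery stand in their places, the pen cell lies lengthwise in the trough, and I left the wide jar and the thick battery alone (about 27 s on the robot's clock, result not reported back).

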